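Tip the truffles into the large chocolate half shell

TASK

Pick up the steel scoop by its black handle and bring its lip down low over the larger of the two open chocolate half shells, no more than about 4 cm above the shell's rim, before you tip it, so that both truffles roll into the shell and none bounces out onto the bench; leave the shell standing in its place. Then stand the empty scoop upright on the bench again.

Things in the scene. Friction and masses are not known exactly. Their poses are not given: they have to be found in the camera images.
- scoop: Loose steel scoop, 0.14 kg, open on top, holding both truffles. Upright square black handle 18 x 18 mm, 110 mm tall, faces square to x and y; free of the walls from 35 mm up; grip it about 85 mm up, firmly (40 N). Origin: on the underside, on the handle's axis; z up the handle; mouth towards -x. 74 mm wide, walls 35 mm high. Stands on the bench (z = 0), upright.
- scoop_lip (a point): Middle of the scoop's 74 mm wide pouring lip, at x = -106, y = 0, z = 21 mm in the scoop's frame, same axes. The scoop's floor is flat from x = -9 to -61 mm, then a ramp rises at 22 degrees to the lip. Tipped 45 to 60 degrees, mouth down, the truffles roll out over the lip.
- big_shell: The larger open half shell of dark chocolate, loose, 0.2 kg, a round bowl 130 mm across the rim and 50 mm high, wall 6 mm, standing on the bench, open side up. Origin: centre of its underside; z up; the rim is 50 mm above the origin. (The other half shell, not listed, is 88 mm across and 36 mm high.)
- truffle_a_center (a point): Centre of one truffle, a chocolate ball of 30 mm diameter, 18 g, at the start lying free on the scoop's floor.
- truffle_b_center (a point): Centre of the other, like truffle, beside the first.
Things that resemble listed ones, but are neither listed nor needed, are in the scene too. What is shaped like the big_shell but turquoise is not meant.

How it is judged:
By the outcome, as a careful person would: the job done as asked, in the order asked, and still so for the second after the job is handed in, with the robot touching nothing.
It also fails if it takes over 67 s, if anything falls off the work surface, if the arm or the gripper's body presses on something with over 40 N, if the wrist force passes 120 N, or if a joint passes its speed limit or range.

ROBOT

A 6-joint arm with a two-finger parallel gripper is mounted at the origin on the work surface. World frame = base frame: x ahead of the robot, y to its left, z up, the work surface at z = 0. Lengths are in m, angles in rad, forces in N, time in s.
With the tool pointing down it reaches from about 0.3 to 0.875 m from the base axis. Payload 6.4 kg.
Tool frame: the origin (TCP) lies between the finger pads; the fingertips stand ctrl.tip_extent ahead of it and the grasp point (between the pads) is the TCP (ctrl.tip_extent is the distance from the TCP to the fingertips, in m); z points along the fingers, y is the line along which they close (so a half turn about z gives the same grasp; the last joint's range is limited). The gripper opens to 85 mm and grips with 20 to 120 N. Pads are 22 mm wide; open, the fingers measure 114 mm over their backs; the gripper's body (76 mm by 85 mm) begins 54 mm behind the grasp point. The pads swing forward as they close: fully open they stand 13 mm farther back than shut.
Start: joints at [1.122, 0.181, 1.607, -0, 1.354, -0.206], TCP at [0.138, 0.558, 0.25] pointing down, gripper open.
Joint ranges: [-2.99, 2.99], [-0.89, 2.07], [0.3, 2.58], [-1.14, 4.28], [0, 2.63], [-3.12, 3.12]. Speed limits (rad/s): [2.57, 2.57, 3.01, 3.14, 3.14, 3.14].

INTERFACE

Orientations are given as a unit quaternion [w, x, y, z].
In Python, from bench import ctrl gives the robot as it stands.
- The arm moves only by the tool send_rows, never from a script. Its arguments are lists of equal length, an entry for each row: "dr": the turn, a rotation vector about the tool's x, y, z in units of 6 degrees (1.0 is 6 degrees), a list of three; "xyz": the shift along the tool's x, y, z in cm, a list of three; "jaw": the opening in per cent of the stroke, from 0 (shut) to 100 (fully open). In form: {"dr": [[wx, wy, wz], ...], "xyz": [[dx, dy, dz], ...], "jaw": [jaw, ...]}. A call has exactly 8 rows; each row is the pose to reach, as a shift and turn from the pose commanded when the call began, along the tool's axes at that moment; what a row does not reach only later rows make up. A row lasts 1/8 s, in which the tool goes at most 62.5 mm and 10.7 degrees, less where a joint would pass 70% of its speed; a pose out of reach is approached as far as the arm can. A call with a gripper value outside its range is refused whole. The fingers move at their own pace and stop on an object; the grip force is fixed at half the most. Time passes only in rows, so rows that repeat a pose let the fingers close, or fill a call up. It gives the time, the measured TCP pose, the force, the opening and the grip force at its end, in the units of the state.
- ctrl.get_obs(): the state, without advancing time (a new reading comes with each control period).
- ctrl.camera(name): name is "scene" or "top" or "wrist"; returns the picture (420x560x3 uint8, red, green, blue); there is no depth.
- ctrl.calibration(name): a dict with "camera_matrix" (3x3 intrinsics, pixels), "D" ([k1, k2, p1, p2, k3] as OpenCV has them; the pictures are not rectified), "world_from_camera" (4x4, takes a point from camera to world coordinates). Camera axes: x right, y up, looking along -z (the intrinsics and any distortion apply to the point x, -y, -z); pixel columns grow to the right and rows downward; lengths in m; the calibration is good to about 2 mm. A picture is of the moment at which its call begins: read the wrist's pose just before it. calibration takes no time and is no camera call; for the wrist camera it gives the pose at the moment of the call.
- ctrl.hand_in(): hands the job in; it is judged then, once.
The state is a dict: "time_s": time; "q": joint angles; "dq": joint speeds; "joint_efforts": joint torques, N m; "eef_pos": TCP position; "eef_rot": TCP orientation; "wrist_force": force on the tool from outside, world axes, zero at the start; "torque": the same for the moment, N m; "opening": opening from 0.0 (shut) to 1.0 (fully open); "grasp_force": force on a finger pad.
Only numpy, scipy, OpenCV 4.12 (cv2) and the standard library are available. Lean on these libraries where they do the work, as an engineer would, in place of code of your own. Each camera call takes 0.05 s, during which the arm holds its last target. There are 200 camera calls.

## Working session

There is one attempt and no reset: what is moved stays moved. The work goes in short steps, Python scripts to look and compute and a tool call to move; the robot and the scene stay as the last step left them, time stands still between calls to the robot, and variables do not carry over. Pictures are saved under pics/ and viewed, at most 10 in all, crops included, and the job is handed in when it is done.

Besides the shell and the picture viewer there is one more tool, called after "Request:" as name(argument=value, ...) on one line, values as JSON. send_rows: Moves the arm, as the interface text tells. Its arguments: {"type":"object","properties":{"dr":{"type":"array","items":{"type":"array","items":{"type":"number"}}},"xyz":{"type":"array","items":{"type":"array","items":{"type":"number"}}},"jaw":{"type":"array","items":{"type":"number"}}},"required":["dr","xyz","jaw"]}

```bash
mkdir -p pics; cat > h.py <<'E'
import numpy as np, cv2
from scipy.spatial.transform import Rotation as R
from bench import ctrl
def snap(n,f):
    c=ctrl.calibration(n); im=ctrl.camera(n); cv2.imwrite(f'pics/{f}.png',im[:,:,::-1]); np.save(f'pics/{f}.npy',c,allow_pickle=True); return im,c
def load(f): return np.load(f'pics/{f}.npy',allow_pickle=True).item()
def ray(c,u,v):
    K=np.array(c['camera_matrix']);D=np.array(c['D']);T=np.array(c['world_from_camera'])
    p=cv2.undistortPoints(np.array([[[u,v]]],float),K,D)[0,0]
    d=T[:3,:3]@np.array([p[0],-p[1],-1]); return T[:3,3],d/np.linalg.norm(d)
def onz(c,u,v,z):
    o,d=ray(c,u,v); return o+d*(z-o[2])/d[2]
def tri(*obs):
    A=np.zeros((3,3));b=np.zeros(3)
    for c,u,v in obs:
        o,d=ray(c,u,v);P=np.eye(3)-np.outer(d,d);A+=P;b+=P@o
    x=np.linalg.solve(A,b)
    return x,[np.linalg.norm((np.eye(3)-np.outer(d,d))@(x-o)) for o,d in [ray(*q) for q in obs]]
def proj(c,X):
    T=np.linalg.inv(np.array(c['world_from_camera']));p=T[:3,:3]@np.array(X)+T[:3,3]
    return cv2.projectPoints(np.array([[p[0],-p[1],-p[2]]]),np.zeros(3),np.zeros(3),np.array(c['camera_matrix']),np.array(c['D']))[0].ravel()
E
python3 - <<'E'
from h import *
a,c1=snap('scene','scene');b,c2=snap('top','top')
print(c1['world_from_camera'],c2['world_from_camera'])
o=ctrl.get_obs();print(o['eef_pos'],o['eef_rot'],ctrl.tip_extent)
E
```

```text
[[ 0.02628334 -0.86211302  0.50603393  1.03311447]
 [ 0.99965131  0.0213809  -0.01549584 -0.0355503 ]
 [ 0.0025397   0.50626476  0.86237436  0.91695199]
 [ 0.          0.          0.          1.        ]] [[-0.01599778  0.99623463 -0.08520936  0.41705174]
 [-0.99979099 -0.01702325 -0.01132181 -0.01376272]
 [-0.01272972  0.08501043  0.99629874  1.16459684]
 [ 0.          0.          0.          1.        ]]
[0.13801295 0.55771045 0.24948328] [-2.65942081e-04  1.21098616e-01  9.92640160e-01 -7.53387395e-04] 0.019
```

View pics/scene.png

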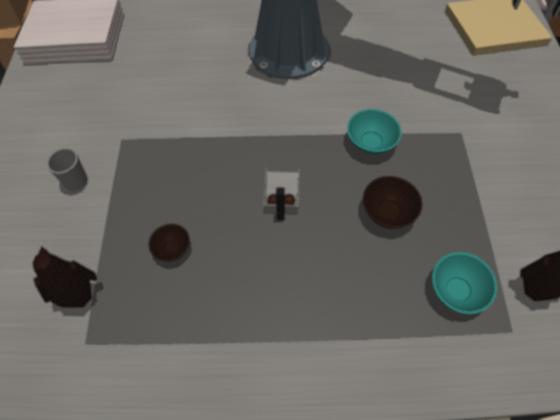

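View pics/top.png

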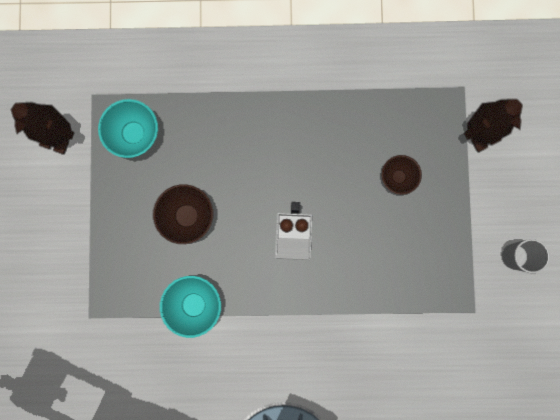

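The scene view shows two dark half shells: (392,203) with a large rim and (169,243) with a small one. Turquoise bowls are at (374,132) and (464,284). The scoop is at (282,195), with its handle away from the robot and its mouth towards −x. In the top view, the big dark shell is at (184,214), the small one at (401,175), the scoop at (294,236) and the handle at (296,207). The shell at scene (392,203) / top (184,214) fits the description because it is dark and the larger one. I'll confirm that in a crop.

```bash
python3 - <<'E'
import cv2,numpy as np
a=cv2.imread('pics/scene.png');b=cv2.imread('pics/top.png')
s=cv2.resize(a[150:250,240:440],None,fx=4,fy=4,interpolation=cv2.INTER_CUBIC)
t=cv2.resize(b[175:275,145:345],None,fx=4,fy=4,interpolation=cv2.INTER_CUBIC)
m=np.vstack([s,t]);m=cv2.convertScaleAbs(m,alpha=1.6,beta=10)
m=cv2.resize(m,(600,600)) if 0 else m
cv2.imwrite('pics/crop1.png',m[:400]);cv2.imwrite('pics/crop2.png',m[400:])
E
```

```text
(no output)
```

View pics/crop1.png

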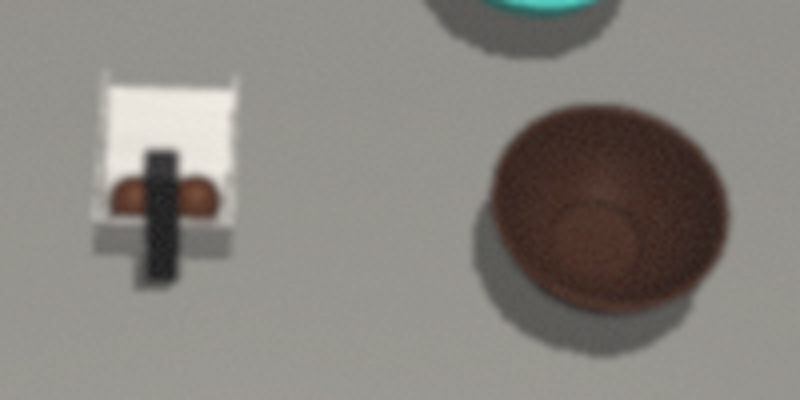

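View pics/crop2.png

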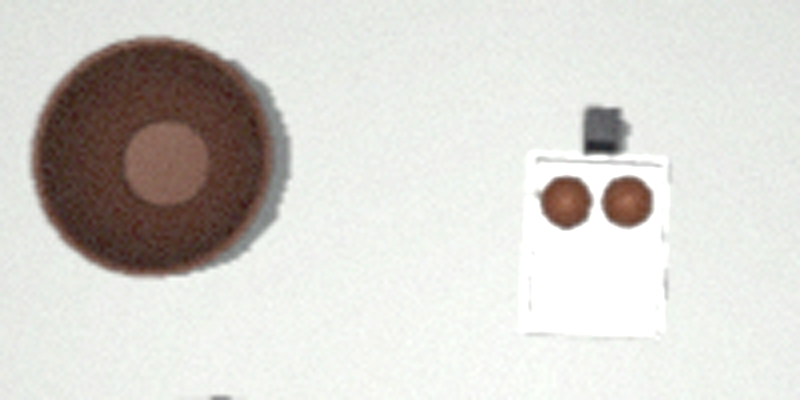

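```bash
python3 - <<'E'
from h import *
s,t=load('scene'),load('top')
for n,a,b in [('handle top',(280.2,190.8),(295.2,206.3)),('rim',(392.4,201.4),(183,213.8)),('lip',(282.5,171.5),(292.6,258.7)),('truf L',(273,198.5),(286.3,225.2)),('truf R',(290,198.5),(301.6,225.2))]:
    x,e=tri((s,*a),(t,*b));print(n,x.round(4),np.round(e,4))
x=onz(t,183,213.8,.05);print('top rim@.05',x, onz(s,392.4,201.4,.05)); print('handle@.11',onz(t,295.2,206.3,.11),onz(s,280.2,190.8,.11))
print('handle edges',[onz(t,145+(q-.5)/4,206.3,.11)[1].round(4) for q in (583,622)])
print('rim edges',[onz(t,145+q/4,213.8,.05)[1].round(4) for q in (32,274)])
E
```

```text
handle top [ 0.5255 -0.0339  0.1056] [0.0004 0.0004]
rim [0.5199 0.2047 0.0447] [0.0006 0.0006]
lip [ 0.4206 -0.0277  0.0201] [0.0006 0.0006]
truf L [ 0.4934 -0.0326  0.0237] [0.0167 0.0167]
truf R [ 0.4939 -0.0307  0.0256] [0.0184 0.0184]
top rim@.05 [0.51931224 0.20300728 0.05      ] [0.52297912 0.20389828 0.05      ]
handle@.11 [ 0.52505998 -0.03426263  0.11      ] [ 0.52831344 -0.03351601  0.11      ]
handle edges [np.float64(-0.0251), np.float64(-0.0446)]
rim edges [np.float64(0.2668), np.float64(0.1382)]
```

```bash
cat >> h.py <<'E'
def goal(pos,yaw,tilt=0):
    "deltas (dr units of 6deg, cm) from the present pose; yaw of scoop deg, tilt mouth-down deg"
    o=ctrl.get_obs();q=o['eef_rot'];Rc=R.from_quat([q[1],q[2],q[3],q[0]])
    y=np.radians(yaw);c,s=np.cos(y),np.sin(y)
    Rt=R.from_matrix(np.array([[-c,-s,0],[-s,c,0],[0,0,-1.]]))*R.from_euler('y',-tilt,degrees=True)
    Rt=R.from_matrix(np.array([[-c,-s,0],[-s,c,0],[0,0,-1.]]).T.T @ R.from_euler('y',-tilt,degrees=True).as_matrix())
    d=(Rc.inv()*Rt).as_rotvec(degrees=True)/6
    print('dr',d.round(3),'xyz',(Rc.inv().apply(np.array(pos)-o['eef_pos'])*100).round(2))
def st():
    o=ctrl.get_obs();print({k:np.round(o[k],3).tolist() for k in('time_s','q','eef_pos','eef_rot','wrist_force','opening','grasp_force')})
E
sed -i '/Rt=R.from_matrix(np.array(\[\[-c,-s,0\],\[-s,c,0\],\[0,0,-1.\]\]))\*/d; s/ \.T\.T//; s/\.T\.T//' h.py
python3 -c "
from h import *
y=np.radians(-3);c,s=np.cos(y),np.sin(y)
print(np.linalg.det(np.array([[-c,-s,0],[-s,c,0],[0,0,-1.]])))
goal([.5255,-.034,.25],-3)"
```

```text
0.9999999999999999
dr [-0.015 -0.005 -1.819] xyz [-5.184e+01 -4.812e+01  1.000e-02]
```

Request:
send_rows(dr=[[0,0,-0.2],[0,0,-0.4],[0,0,-0.6],[0,0,-0.8],[0,0,-1.0],[0,0,-1.2],[0,0,-1.4],[0,0,-1.6]], xyz=[[-4,-4,0],[-8,-8,0],[-12,-12,0],[-16,-15.5,0],[-20,-19,0],[-24,-22.5,0],[-28,-26,0],[-32,-29.5,0]], jaw=[100,100,100,100,100,100,100,100])

```text
time_s: 1.1
eef_pos: [0.3785, 0.1933, 0.2502]
eef_rot: [0.0, 0.037, 0.999, 0.0]
wrist_force: [0.5, 0.1, 0.4]
opening: 1.0
grasp_force: 0.0
```

```bash
python3 -c "
from h import *
st();goal([.5255,-.034,.25],-3)"
```

```text
{'time_s': 1.1, 'q': [0.191, -0.173, 1.962, 0.0, 1.352, -1.305], 'eef_pos': [0.378, 0.193, 0.25], 'eef_rot': [0.0, 0.037, 0.999, 0.0], 'wrist_force': [0.514, 0.104, 0.448], 'opening': 1.0, 'grasp_force': 0.0}
dr [ 0.001  0.001 -0.212] xyz [-1.635e+01 -2.157e+01  2.000e-02]
```

Request:
send_rows(dr=[[0,0,-0.1],[0,0,-0.2],[0,0,-0.21],[0,0,-0.21],[0,0,-0.21],[0,0,-0.21],[0,0,-0.21],[0,0,-0.21]], xyz=[[-3,-4,0],[-6,-8,0],[-9,-12,0],[-12,-16,0],[-14.5,-19.2,0],[-16,-21.2,0],[-16.3,-21.6,0],[-16.3,-21.6,0]], jaw=[100,100,100,100,100,100,100,100])

```text
time_s: 2.1
eef_pos: [0.5237, -0.032, 0.25]
eef_rot: [-0.0, 0.026, 1.0, 0.0]
wrist_force: [-0.2, -0.6, -0.4]
opening: 0.997
grasp_force: 0.0
```

```bash
python3 -c "
from h import *
st();goal([.5255,-.034,.085],-3)
im,c=snap('wrist','w1');cv2.imwrite('pics/w1.png',cv2.convertScaleAbs(im[:,:,::-1],alpha=1.5))
for X in [(.5255,-.034,.11),(.4206,-.0277,.021)]: print(proj(c,X))
print(c['world_from_camera'])"
```

```text
{'time_s': 2.1, 'q': [-0.288, 0.069, 1.732, 0.0, 1.342, -1.806], 'eef_pos': [0.524, -0.032, 0.25], 'eef_rot': [-0.0, 0.026, 1.0, 0.0], 'wrist_force': [-0.151, -0.552, -0.436], 'opening': 0.997, 'grasp_force': 0.0}
dr [ 0.006 -0.01  -0.006] xyz [-0.2 -0.2 16.5]
[274.08805277 202.90718787]
[275.10956167  80.85856344]
[[ 5.31616371e-02 -9.47088662e-01 -3.16538949e-01  4.42421430e-01]
 [ 9.98585610e-01  5.06698959e-02  1.61040588e-02 -2.75798932e-02]
 [ 7.87024077e-04 -3.16947357e-01  9.48442804e-01  3.74675459e-01]
 [ 0.00000000e+00  0.00000000e+00  0.00000000e+00  1.00000000e+00]]
```

View pics/w1.png

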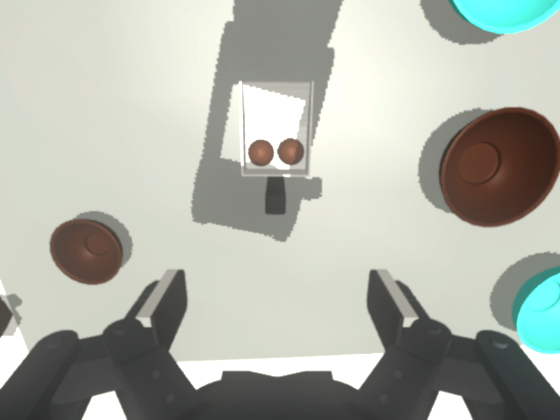

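The wrist view shows the handle top at about (275,203), against a predicted (274,203). The lip middle is at (276,82), against a predicted (275,81). The scoop's sides run straight down the image, so the yaw is about −3°. The measurements agree, so I'll descend.

Request:
send_rows(dr=[[0,0,0],[0,0,0],[0,0,0],[0,0,0],[0,0,0],[0,0,0],[0,0,0],[0,0,0]], xyz=[[-0.1,0,2],[-0.1,0,5],[-0.1,0,8],[-0.1,0,11],[-0.1,0,14],[-0.1,0,16],[-0.1,0,16.5],[-0.1,0,16.5]], jaw=[100,100,100,100,100,100,100,100])

```text
time_s: 3.15
eef_pos: [0.5252, -0.0322, 0.0857]
eef_rot: [0.0, 0.026, 1.0, 0.0]
wrist_force: [0.5, -0.8, 0.1]
opening: 0.999
grasp_force: 0.0
```

Request:
send_rows(dr=[[0,0,0],[0,0,0],[0,0,0],[0,0,0],[0,0,0],[0,0,0],[0,0,0],[0,0,0]], xyz=[[0,0,0],[0,0,0],[0,0,0],[0,0,0],[0,0,0],[0,0,0],[0,0,0],[0,0,0]], jaw=[90,75,60,45,35,28,24,20])

```text
time_s: 4.15
eef_pos: [0.5252, -0.0329, 0.0852]
eef_rot: [0.0, 0.027, 1.0, -0.0]
wrist_force: [-0.2, -0.7, 0.3]
opening: 0.206
grasp_force: 27.8
```

Request:
send_rows(dr=[[0,0,0],[0,0,0],[0,0,0],[0,0,0],[0,0,0],[0,0,0],[0,0,0],[0,0,0]], xyz=[[0,0,0],[0,0,0],[0,0,0],[0,0,0],[0,0,0],[0,0,0],[0,0,0],[0,0,0]], jaw=[16,10,5,0,0,0,0,0])

```text
time_s: 5.15
eef_pos: [0.5253, -0.0329, 0.0853]
eef_rot: [0.0, 0.027, 1.0, -0.0]
wrist_force: [0.6, 0.1, 0.8]
opening: 0.202
grasp_force: 58.5
```

```bash
python3 -c "
from h import *
st()
d=R.from_euler('z',11,degrees=True).apply([1,0,0])
B=np.array([.5205,.204,0])
T=B+.126*d;print(T)
goal([.5255,-.034,.20],-3);goal([*T[:2],.20],11)"
```

```text
{'time_s': 5.15, 'q': [-0.288, 0.288, 1.849, -0.0, 1.004, -1.806], 'eef_pos': [0.525, -0.033, 0.085], 'eef_rot': [0.0, 0.027, 1.0, -0.0], 'wrist_force': [0.595, 0.072, 0.794], 'opening': 0.202, 'grasp_force': 58.52}
[0.64418503 0.22804193 0.        ]
dr [-0.001  0.001 -0.008] xyz [ -0.03  -0.11 -11.47]
dr [-1.000e-03  1.000e-03 -2.342e+00] xyz [-10.49  26.68 -11.47]
```

Request:
send_rows(dr=[[0,0,0],[0,0,0],[0,0,0],[0,0,0],[0,0,0],[0,0,0],[0,0,0],[0,0,0]], xyz=[[0,0,-0.3],[0,0,-1],[0,0,-2.2],[0,0,-3.6],[0,0,-5],[0,0,-6.4],[0,0,-7.5],[0,0,-8]], jaw=[0,0,0,0,0,0,0,0])

```text
time_s: 6.15
eef_pos: [0.5256, -0.0329, 0.1663]
eef_rot: [0.001, 0.027, 1.0, -0.0]
wrist_force: [0.1, -0.6, -2.2]
opening: 0.2
grasp_force: 58.6
```

Request:
send_rows(dr=[[0,0,0],[0,0,-0.1],[0,0,-0.25],[0,0,-0.4],[0,0,-0.6],[0,0,-0.75],[0,0,-0.9],[0,0,-1.05]], xyz=[[-0.2,0.5,0],[-0.6,1.5,0],[-1.2,3,0],[-1.8,4.7,0],[-2.5,6.4,0],[-3.2,8.1,0],[-3.9,9.8,0],[-4.5,11.5,0]], jaw=[0,0,0,0,0,0,0,0])

```text
time_s: 7.15
eef_pos: [0.5768, 0.0808, 0.1653]
eef_rot: [0.0, -0.029, 1.0, -0.0]
wrist_force: [0.9, -0.4, -2.4]
opening: 0.205
grasp_force: 58.6
```

```bash
python3 -c "
from h import *
st()
goal([.644,.228,.165],11)"
```

```text
{'time_s': 7.15, 'q': [-0.064, 0.285, 1.662, -0.0, 1.194, -1.693], 'eef_pos': [0.577, 0.081, 0.165], 'eef_rot': [0.0, -0.029, 1.0, -0.0], 'wrist_force': [0.946, -0.381, -2.378], 'opening': 0.205, 'grasp_force': 58.622}
dr [-0.    0.   -1.28] xyz [-7.56 14.3   0.03]
```

Request:
send_rows(dr=[[0,0,-0.15],[0,0,-0.3],[0,0,-0.5],[0,0,-0.7],[0,0,-0.85],[0,0,-1.0],[0,0,-1.15],[0,0,-1.28]], xyz=[[-1,1.9,0],[-2,3.8,0],[-3,5.7,0],[-4,7.6,0],[-5,9.5,0],[-6,11.3,0],[-6.8,12.9,0],[-7.4,13.9,0]], jaw=[0,0,0,0,0,0,0,0])

```text
time_s: 8.15
eef_pos: [0.6426, 0.2238, 0.1651]
eef_rot: [-0.0, -0.096, 0.995, -0.0]
wrist_force: [-0.8, -1.2, -2.1]
opening: 0.201
grasp_force: 58.6
```

```bash
python3 -c "
from h import *
st()
goal([.644,.228,.146],11)
im,c=snap('top','t2');im2,c2=snap('scene','s2')
cv2.imwrite('pics/both2.png',cv2.convertScaleAbs(np.hstack([cv2.resize(im[140:280,100:233],(399,420)),cv2.resize(im2[120:260,330:463],(399,420))])[:,:,::-1],alpha=1.6))
B=np.array([.5205,.204,.05]);print(proj(c,B),proj(c2,B))"
```

```text
{'time_s': 8.15, 'q': [0.161, 0.487, 1.388, 0.0, 1.267, -1.602], 'eef_pos': [0.643, 0.224, 0.165], 'eef_rot': [-0.0, -0.096, 0.995, -0.0], 'wrist_force': [-0.83, -1.201, -2.116], 'opening': 0.201, 'grasp_force': 58.62}
dr [ 0.    -0.002  0.004] xyz [-0.22  0.38  1.91]
[182.53267692 213.2508587 ] [392.28692797 200.39581204]
```

View pics/both2.png

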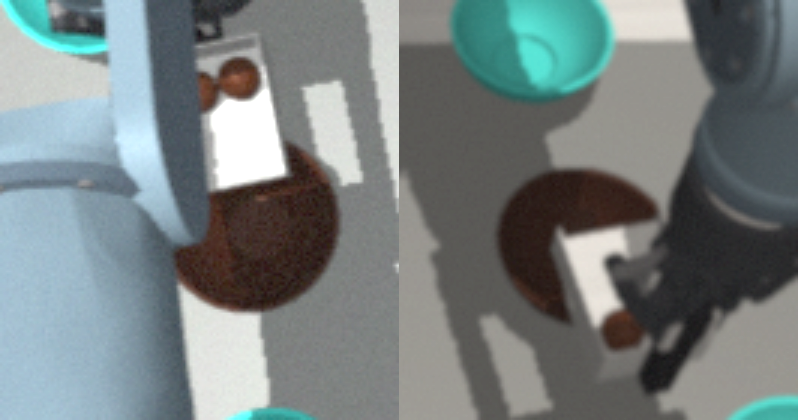

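Both truffles are still in the scoop, and the lip lies over the dark shell just outside its centre. Next I'll lower the scoop, then tip it about the lip.

Request:
send_rows(dr=[[0,0,0],[0,0,0],[0,0,0],[0,0,0],[0,0,0],[0,0,0],[0,0,0],[0,0,0]], xyz=[[-0.1,0.1,0.3],[-0.2,0.2,0.7],[-0.2,0.3,1.1],[-0.2,0.4,1.4],[-0.2,0.4,1.7],[-0.2,0.4,1.9],[-0.2,0.4,1.9],[-0.2,0.4,1.9]], jaw=[0,0,0,0,0,0,0,0])

```text
time_s: 9.25
eef_pos: [0.6436, 0.2269, 0.1465]
eef_rot: [0.0, -0.095, 0.995, 0.0]
wrist_force: [-0.1, 0.7, -1.1]
opening: 0.205
grasp_force: 58.6
```

```bash
cat >> h.py <<'E'
def lip():
    o=ctrl.get_obs();q=o['eef_rot'];return np.array(o['eef_pos'])+R.from_quat([q[1],q[2],q[3],q[0]]).apply([.106,0,.064])
E
python3 -c "
from h import *
st();print('lip',lip())
p=np.array([10.6,0,6.4])
for a,b,drop in [(0,22,0),(22,38,1.2),(38,56,0)]:
  print(a,b)
  for i in range(1,9):
    th=(b-a)*i/8; Ra=R.from_euler('y',-a,degrees=True)
    w=R.from_euler('y',-th,degrees=True)
    s=p-w.apply(p)+Ra.inv().apply([0,0,drop*i/8]); print(round(-th/6,2),s.round(2))
"
```

```text
{'time_s': 9.25, 'q': [0.165, 0.51, 1.394, -0.0, 1.237, -1.596], 'eef_pos': [0.644, 0.227, 0.146], 'eef_rot': [0.0, -0.095, 0.995, 0.0], 'wrist_force': [-0.055, 0.747, -1.107], 'opening': 0.205, 'grasp_force': 58.646}
lip [0.53955867 0.20678879 0.08242118]
0 22
-0.46 [ 0.32  0.   -0.5 ]
-0.92 [ 0.66  0.   -0.99]
-1.38 [ 1.03  0.   -1.45]
-1.83 [ 1.42  0.   -1.9 ]
-2.29 [ 1.82  0.   -2.34]
-2.75 [ 2.25  0.   -2.75]
-3.21 [ 2.7   0.   -3.14]
-3.67 [ 3.17  0.   -3.5 ]
22 38
-0.33 [ 0.29  0.   -0.23]
-0.67 [ 0.58  0.   -0.45]
-1.0 [ 0.9   0.   -0.66]
-1.33 [ 1.22  0.   -0.86]
-1.67 [ 1.55  0.   -1.05]
-2.0 [ 1.9   0.   -1.23]
-2.33 [ 2.26  0.   -1.4 ]
-2.67 [ 2.62  0.   -1.56]
38 56
-0.38 [ 0.26  0.   -0.41]
-0.75 [ 0.53  0.   -0.81]
-1.12 [ 0.83  0.   -1.2 ]
-1.5 [ 1.13  0.   -1.58]
-1.88 [ 1.45  0.   -1.94]
-2.25 [ 1.79  0.   -2.3 ]
-2.62 [ 2.14  0.   -2.64]
-3.0 [ 2.5   0.   -2.96]
```

Request:
send_rows(dr=[[0,-0.46,0],[0,-0.92,0],[0,-1.38,0],[0,-1.83,0],[0,-2.29,0],[0,-2.75,0],[0,-3.21,0],[0,-3.67,0]], xyz=[[0.32,0,-0.5],[0.66,0,-0.99],[1.03,0,-1.45],[1.42,0,-1.9],[1.82,0,-2.34],[2.25,0,-2.75],[2.7,0,-3.14],[3.17,0,-3.5]], jaw=[0,0,0,0,0,0,0,0])

```text
time_s: 10.25
eef_pos: [0.6122, 0.2208, 0.1818]
eef_rot: [0.191, -0.093, 0.977, 0.018]
wrist_force: [-0.1, 0.3, -1.9]
opening: 0.199
grasp_force: 58.7
```

Request:
send_rows(dr=[[0,-0.33,0],[0,-0.67,0],[0,-1.0,0],[0,-1.33,0],[0,-1.67,0],[0,-2.0,0],[0,-2.33,0],[0,-2.67,0]], xyz=[[0.29,0,-0.23],[0.58,0,-0.45],[0.9,0,-0.66],[1.22,0,-0.86],[1.55,0,-1.05],[1.9,0,-1.23],[2.26,0,-1.4],[2.62,0,-1.56]], jaw=[0,0,0,0,0,0,0,0])

```text
time_s: 11.25
eef_pos: [0.5826, 0.2152, 0.1864]
eef_rot: [0.325, -0.09, 0.941, 0.031]
wrist_force: [0.8, 0.0, -1.5]
opening: 0.202
grasp_force: 58.8
```

Request:
send_rows(dr=[[0,-0.38,0],[0,-0.75,0],[0,-1.12,0],[0,-1.5,0],[0,-1.88,0],[0,-2.25,0],[0,-2.62,0],[0,-3.0,0]], xyz=[[0.26,0,-0.41],[0.53,0,-0.81],[0.83,0,-1.2],[1.13,0,-1.58],[1.45,0,-1.94],[1.79,0,-2.3],[2.14,0,-2.64],[2.5,0,-2.96]], jaw=[0,0,0,0,0,0,0,0])

```text
time_s: 12.25
eef_pos: [0.55, 0.2119, 0.2023]
eef_rot: [0.446, -0.087, 0.889, 0.047]
wrist_force: [0.5, -0.1, -1.0]
opening: 0.203
grasp_force: 58.8
```

Request:
send_rows(dr=[[0,0,0],[0,0,0],[0,0,0],[0,0,0],[0,0,0],[0,0,0],[0,0,0],[0,0,0]], xyz=[[0,0,0],[0,0,0],[0,0,0],[0,0,0],[0,0,0],[0,0,0],[0,0,0],[0,0,0]], jaw=[0,0,0,0,0,0,0,0])

```text
time_s: 13.25
eef_pos: [0.55, 0.2117, 0.2019]
eef_rot: [0.446, -0.087, 0.89, 0.046]
wrist_force: [0.1, -0.0, -1.6]
opening: 0.202
grasp_force: 58.9
```

```bash
python3 -c "
from h import *
st();print('lip',lip());goal([.644,.227,.19],11)
im,c=snap('top','t3');im2,c2=snap('scene','s3');im3,c3=snap('wrist','w3')
cv2.imwrite('pics/both3.png',cv2.convertScaleAbs(np.hstack([cv2.resize(im[140:280,100:233],(399,420)),cv2.resize(im2[120:260,330:463],(399,420))])[:,:,::-1],alpha=1.6))"
```

```text
{'time_s': 13.25, 'q': [0.141, -0.078, 2.27, 1.157, 0.052, -2.756], 'eef_pos': [0.55, 0.212, 0.202], 'eef_rot': [0.446, -0.087, 0.89, 0.046], 'wrist_force': [0.147, -0.03, -1.587], 'opening': 0.202, 'grasp_force': 58.862}
lip [0.53802441 0.20998453 0.07868389]
dr [0.069 8.875 0.025] xyz [-4.74 -0.35  8.33]
```

View pics/both3.png

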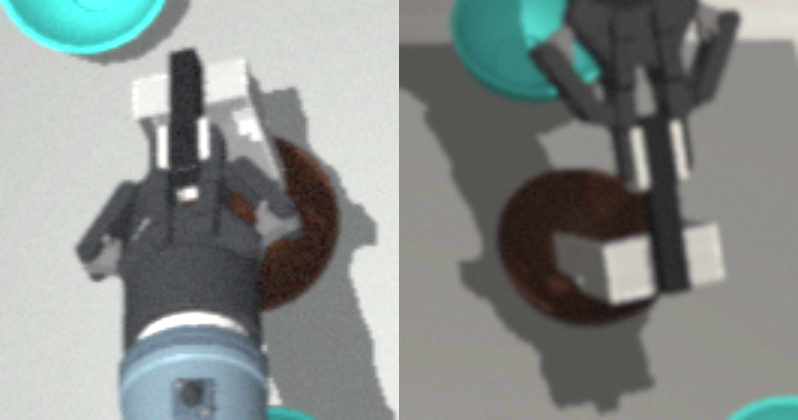

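```bash
python3 -c "
import cv2
cv2.imwrite('pics/w3b.png',cv2.convertScaleAbs(cv2.imread('pics/w3.png'),alpha=1.8))"
```

```text
(no output)
```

View pics/w3b.png

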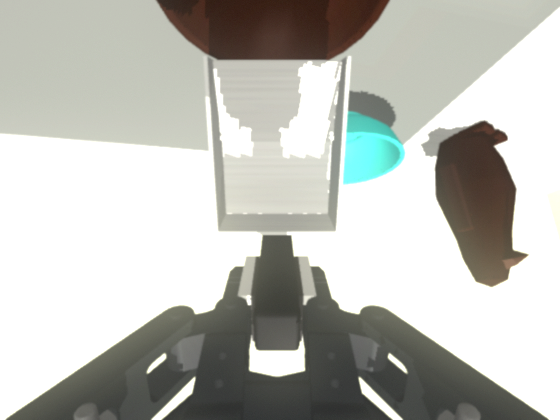

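The wrist view looks straight into the scoop, from lip (280,60) to back wall (280,220), and it is empty. I'll raise it straight up, then untip.

Request:
send_rows(dr=[[0,0,0],[0,0,0],[0,0,0],[0,0,0],[0,0,0],[0,0,0],[0,0,0],[0,0,0]], xyz=[[-0.4,0,-0.3],[-1.2,0,-0.9],[-2,0,-1.5],[-2.8,0,-2.1],[-3.6,0,-2.7],[-4.4,0,-3.3],[-4.8,0,-3.6],[-4.8,0,-3.6]], jaw=[0,0,0,0,0,0,0,0])

```text
time_s: 14.4
eef_pos: [0.5501, 0.2115, 0.2623]
eef_rot: [0.446, -0.087, 0.89, 0.046]
wrist_force: [-0.2, -0.7, -1.6]
opening: 0.198
grasp_force: 58.9
```

```bash
python3 -c "
from h import *
st();print('lip',lip());goal([.58,.17,.25],5)
im,c=snap('top','t4');im2,c2=snap('scene','s4')
cv2.imwrite('pics/both4.png',cv2.convertScaleAbs(np.hstack([cv2.resize(im[140:280,100:233],(399,420)),cv2.resize(im2[120:260,330:463],(399,420))])[:,:,::-1],alpha=1.6))"
```

```text
{'time_s': 14.4, 'q': [0.14, -0.212, 2.231, 0.25, 0.199, -1.846], 'eef_pos': [0.55, 0.211, 0.262], 'eef_rot': [0.446, -0.087, 0.89, 0.046], 'wrist_force': [-0.154, -0.664, -1.56], 'opening': 0.198, 'grasp_force': 58.862}
lip [0.53811889 0.20972536 0.13903218]
dr [0.535 8.869 0.953] xyz [-0.3  -4.66  2.42]
```

Request:
send_rows(dr=[[0.01,1.1,0],[0.02,2.2,0],[0.03,3.3,0.01],[0.03,4.4,0.01],[0.04,5.5,0.02],[0.05,6.6,0.02],[0.06,7.7,0.02],[0.07,8.87,0.02]], xyz=[[0,0,0],[0,0,0],[0,0,0],[0,0,0],[0,0,0],[0,0,0],[0,0,0],[0,0,0]], jaw=[0,0,0,0,0,0,0,0])

```text
time_s: 15.5
eef_pos: [0.5501, 0.2116, 0.2616]
eef_rot: [-0.001, -0.096, 0.995, -0.0]
wrist_force: [-0.4, 0.6, -2.1]
opening: 0.203
grasp_force: 58.7
```

```bash
python3 -c "
from h import *
st();goal([.5255,-.034,.20],-3)"
```

```text
{'time_s': 15.5, 'q': [0.166, 0.205, 1.555, 0.0, 1.384, -1.598], 'eef_pos': [0.55, 0.212, 0.262], 'eef_rot': [-0.001, -0.096, 0.995, -0.0], 'wrist_force': [-0.388, 0.559, -2.136], 'opening': 0.203, 'grasp_force': 58.746}
dr [-2.000e-03 -2.800e-02  2.341e+00] xyz [  7.11 -23.64   6.17]
```

Request:
send_rows(dr=[[0,0,0.3],[0,0,0.6],[0,0,0.9],[0,0,1.2],[0,0,1.6],[0,0,2.0],[0,0,2.34],[0,0,2.34]], xyz=[[0.7,-2.2,0],[1.7,-5.5,0],[2.7,-9,0],[3.8,-12.5,1],[4.8,-16,2],[5.9,-19.5,3.5],[6.8,-22.6,5],[7.1,-23.6,6]], jaw=[0,0,0,0,0,0,0,0])

```text
time_s: 16.5
eef_pos: [0.5251, -0.0352, 0.2007]
eef_rot: [-0.0, 0.027, 1.0, 0.0]
wrist_force: [-0.7, 0.6, -0.9]
opening: 0.207
grasp_force: 59.0
```

Request:
send_rows(dr=[[0,0,0],[0,0,0],[0,0,0],[0,0,0],[0,0,0],[0,0,0],[0,0,0],[0,0,0]], xyz=[[0,0,1],[0,0,2.5],[0,0,4],[0,0,5.5],[0,0,7],[0,0,8.3],[0,0,9],[0,0,9]], jaw=[0,0,0,0,0,0,0,0])

```text
time_s: 17.5
eef_pos: [0.5252, -0.0338, 0.1114]
eef_rot: [-0.0, 0.026, 1.0, 0.0]
wrist_force: [0.1, -0.4, -1.5]
opening: 0.204
grasp_force: 59.0
```

```bash
python3 -c "
from h import *
st();goal([.5255,-.034,.0855],-3)"
```

```text
{'time_s': 17.5, 'q': [-0.29, 0.246, 1.838, -0.0, 1.058, -1.808], 'eef_pos': [0.525, -0.034, 0.111], 'eef_rot': [-0.0, 0.026, 1.0, 0.0], 'wrist_force': [0.13, -0.356, -1.51], 'opening': 0.204, 'grasp_force': 58.968}
dr [ 0.001 -0.004 -0.003] xyz [-0.03 -0.02  2.59]
```

View pics/both4.png

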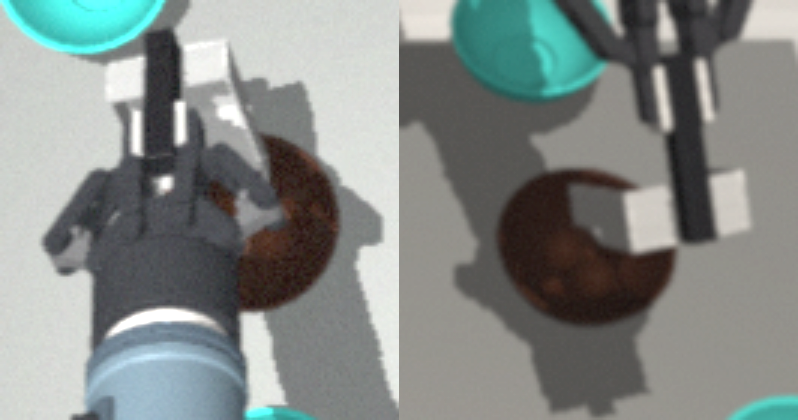

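The scene view shows the shell unmoved with the truffles inside, at about (555,285) and (600,280) in the crop. Now a gentle set-down.

Request:
send_rows(dr=[[0,0,0],[0,0,0],[0,0,0],[0,0,0],[0,0,0],[0,0,0],[0,0,0],[0,0,0]], xyz=[[0,0,0.6],[0,0,1.2],[0,0,1.6],[0,0,1.9],[0,0,2.15],[0,0,2.35],[0,0,2.5],[0,0,2.55]], jaw=[0,0,0,0,0,0,0,0])

```text
time_s: 18.5
eef_pos: [0.5255, -0.0338, 0.0864]
eef_rot: [0.0, 0.026, 1.0, -0.0]
wrist_force: [0.0, 0.6, -1.2]
opening: 0.202
grasp_force: 59.0
```

Request:
send_rows(dr=[[0,0,0],[0,0,0],[0,0,0],[0,0,0],[0,0,0],[0,0,0],[0,0,0],[0,0,0]], xyz=[[0,0,0],[0,0,0],[0,0,0],[0,0,0],[0,0,0],[0,0,0],[0,0,0],[0,0,0]], jaw=[0,0,0,0,0,0,0,0])

```text
time_s: 19.5
eef_pos: [0.5255, -0.0338, 0.0864]
eef_rot: [0.0, 0.026, 1.0, -0.0]
wrist_force: [-1.2, -0.4, -1.5]
opening: 0.203
grasp_force: 59.0
```

Still about 1 mm up, so I'll ease down until it touches.

Request:
send_rows(dr=[[0,0,0],[0,0,0],[0,0,0],[0,0,0],[0,0,0],[0,0,0],[0,0,0],[0,0,0]], xyz=[[0,0,0.04],[0,0,0.07],[0,0,0.1],[0,0,0.11],[0,0,0.11],[0,0,0.11],[0,0,0.11],[0,0,0.11]], jaw=[0,0,0,0,0,0,0,0])

```text
time_s: 20.5
eef_pos: [0.5256, -0.0338, 0.0854]
eef_rot: [0.0, 0.026, 1.0, -0.0]
wrist_force: [0.0, 0.2, -1.5]
opening: 0.205
grasp_force: 59.1
```

Request:
send_rows(dr=[[0,0,0],[0,0,0],[0,0,0],[0,0,0],[0,0,0],[0,0,0],[0,0,0],[0,0,0]], xyz=[[0,0,0.02],[0,0,0.03],[0,0,0.03],[0,0,0.03],[0,0,0.03],[0,0,0.03],[0,0,0.03],[0,0,0.03]], jaw=[0,0,0,0,0,0,0,0])

```text
time_s: 21.5
eef_pos: [0.5257, -0.0339, 0.0853]
eef_rot: [0.0, 0.026, 1.0, -0.0]
wrist_force: [-0.9, -0.1, 4.5]
opening: 0.205
grasp_force: 59.9
```

Request:
send_rows(dr=[[0,0,0],[0,0,0],[0,0,0],[0,0,0],[0,0,0],[0,0,0],[0,0,0],[0,0,0]], xyz=[[0,0,0],[0,0,0],[0,0,0],[0,0,0],[0,0,0],[0,0,0],[0,0,0],[0,0,0]], jaw=[20,22,26,35,50,70,90,100])

```text
time_s: 22.5
eef_pos: [0.5256, -0.0338, 0.0851]
eef_rot: [0.0, 0.026, 1.0, -0.0]
wrist_force: [0.3, -0.4, -0.2]
opening: 0.998
grasp_force: 0.0
```

Request:
send_rows(dr=[[0,0,0],[0,0,0],[0,0,0],[0,0,0],[0,0,0],[0,0,0],[0,0,0],[0,0,0]], xyz=[[0,0,0],[0,0,0],[0,0,-1],[0,0,-3],[0,0,-6],[0,0,-10],[0,0,-14],[0,0,-17]], jaw=[100,100,100,100,100,100,100,100])

```text
time_s: 23.5
eef_pos: [0.5259, -0.0339, 0.2579]
eef_rot: [0.002, 0.026, 1.0, -0.0]
wrist_force: [1.3, 0.5, 0.9]
opening: 1.0
grasp_force: 0.0
```

```bash
python3 -c "
from h import *
st();im,c=snap('wrist','w5')
cv2.imwrite('pics/w5.png',cv2.convertScaleAbs(im[:,:,::-1],alpha=1.8))
print(proj(c,[.5255,-.034,.11]))"
```

```text
{'time_s': 23.5, 'q': [-0.29, 0.064, 1.721, 0.0, 1.353, -1.808], 'eef_pos': [0.526, -0.034, 0.258], 'eef_rot': [0.002, 0.026, 1.0, -0.0], 'wrist_force': [1.303, 0.491, 0.898], 'opening': 1.0, 'grasp_force': 0.0}
[276.3155538  197.20764551]
```

View pics/w5.png

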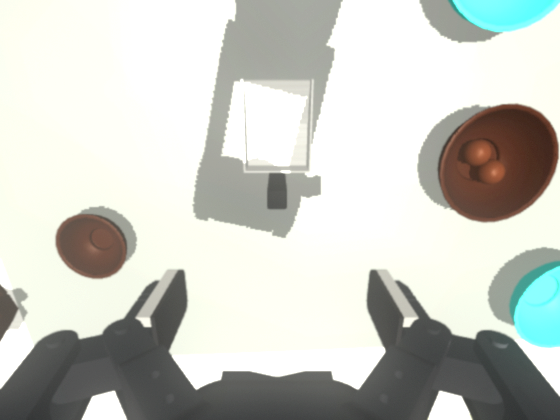

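The wrist view shows both truffles in the big dark shell at (479,152) and (491,172), and the shell is in its place. The empty scoop stands upright with its handle at (277,190). The gripper is open and clear.

```bash
python3 -c "
from bench import ctrl
print(ctrl.hand_in())"
```

```text
the job is handed in; nothing more can be done
None
```

Both truffles are in the larger dark chocolate shell, which stayed in its place; the empty scoop stands upright on the bench, and the job was handed in after about 24 s.

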